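# Clear the jammed gobstopper run

## Robot

A 6-joint arm with a two-finger parallel gripper is mounted at the origin on the work surface. World frame = base frame: x ahead of the robot, y to its left, z up, the work surface at z = 0. Lengths are in mm, angles in degrees, forces in N, time in s.
With the tool pointing down it reaches from about 350 to 850 mm from the base axis. Payload 8.1 kg.
Tool frame: the origin (TCP) lies midway between the tips of the shut fingers; the grasp point (between the pads) lies 19 mm behind it; z points along the fingers, y is the line along which they close (so a half turn about z gives the same grasp; the last joint's range is limited). The gripper opens to 85 mm and grips with 20 to 120 N. Pads are 22 mm wide; open, the fingers measure 114 mm over their backs; the gripper's body (76 mm by 85 mm) begins 54 mm behind the grasp point. The pads swing forward as they close: fully open they stand 13 mm farther back than shut.
Start: joints at [58.361, 7.471, 85.268, -0, 87.261, -4.893], TCP at [269.999, 535.823, 231.292] pointing down, gripper open.
Joint ranges: [-169.43, 169.43], [-51.17, 129.36], [1.28, 143.12], [-76.62, 256.62], [0, 156.53], [-152.29, 152.29]. Speed limits (degrees/s): [136.94, 136.94, 159.86, 180, 180, 180].

## Interface

Orientations are given as [roll, pitch, yaw] about the fixed x, y, z axes, in that order (R = Rz(yaw) Ry(pitch) Rx(roll)).
In Python, from bench import sense, snapshot, camera_params, hand_in, masks_of, pinpoint gives the robot as it stands.
- The arm moves only by the tool step_arm, never from a script. Its argument "targets" is a list of rows, each an object with "angular": the turn, a rotation vector about the tool's x, y, z scaled (see below), a list of three; "dp": the shift along the tool's x, y, z scaled (see below), a list of three; "fingers": the closure, from 0 (fully open) to 1 (shut). A call has exactly 8 rows; each row is the pose to reach, as a shift and turn from the pose commanded when the call began, along the tool's axes at that moment, turning the shorter way round; what a row does not reach only later rows make up. The controller multiplies each number of a shift by 0.2 m and each number of a turn by 180 degrees. A row lasts 1/8 s, in which the tool goes at most 62.5 mm and 10.7 degrees, less where a joint would pass 70% of its speed; a pose out of reach is approached as far as the arm can. A call with a number of a shift or a turn outside -1 to 1 is refused whole. A call with a gripper value outside its range is refused whole. The fingers move at their own pace and stop on an object; "newtons" is the grip in N (left out, the last holds). Time passes only in rows, so rows that repeat a pose let the fingers close, or fill a call up. It gives the time, the measured TCP pose, the force, the opening and the grip force at its end, in the units of the state.
- sense(): the state, without advancing time (a new reading comes with each control period).
- snapshot(name): name is "scene" or "top" or "wrist"; returns the picture (400x640x3 uint8, blue, green, red); there is no depth.
- camera_params(name): a dict with "vfov" (degrees; the focal length in pixels is half the picture's height over the tangent of half this angle, whatever the lens; pixels are square), "cx", "cy" (the principal point, pixels), "D" ([k1, k2, p1, p2, k3] as OpenCV has them; the pictures are not rectified), "R" (3x3) and "t" (3): a world point X has camera coordinates R X + t. Camera axes: x right, y down, z forward; pixel columns grow to the right and rows downward; lengths in mm; the calibration is good to about 2 mm. A picture is of the moment at which its call begins: read the wrist's pose just before it. camera_params takes no time and is no camera call; for the wrist camera it gives the pose at the moment of the call.
- hand_in(): hands the job in; it is judged then, once.
Trained networks look in the newest picture that a camera, given by its name, has taken for a name from the list of things; names that differ only in an ending like _2 or _b are one class to them, and where a whole thing is asked for, a point or a joint stands for the part that bears it (a point fixed in the world has none). Each returns a list of dicts, best first, with "conf" (0 to 1); they miss things now and then, are a little off and sometimes report something else, mostly with a low value. They report only what shows in the picture. A call takes as long as a camera call.
- masks_of(camera, label): "pixels" (400x640 bool, what is visible of it) and "at" ([column, row] in pixels, amid what is visible of it).
- pinpoint(camera, label): "at" ([column, row] in pixels: a listed point, or the origin of a listed thing).
The state is a dict: "time": time; "joint_pos": joint angles; "qd": joint speeds; "joint_efforts": joint torques, N m; "tool_pos": TCP position; "tcp_rot": TCP orientation; "ft_force": force on the tool from outside, world axes, zero at the start; "wrist_torque": the same for the moment, N m; "finger_gap": finger opening in mm; "grip_force": force on a finger pad.
Only numpy, scipy, OpenCV 4.12 (cv2) and the standard library are available. Lean on these libraries where they do the work, as an engineer would, in place of code of your own. Each camera call takes 0.05 s, during which the arm holds its last target. There are 200 camera calls.

## Task

A giant gobstopper has plugged the narrow mouth of the sweet run. With closed fingers, nudge it back up its lane, over the low steel ridge into the bay, and press it gently but firmly into the sprung reset pad at the back for half a second; then ease off slowly so that it stays behind the ridge and the small gobstoppers roll out into the tray. Roll it, do not lift any sweet, do not crack any by pressing hard, and leave the other things on the counter where they are.

Things in the scene. Friction and masses are not known exactly. Their poses are not given: they have to be found in the camera images.
- run: Fixed pink and cream sweet run. Origin on the table under the mouth; x points level up the run towards its back, y to its left, z up. Its floor rises 9 degrees towards +x, 50 mm above the table at the mouth (x = 0). Two lanes side by side with walls 36 mm above the floor: the giant's lane (58 mm wide, centred on y = 0) and, left of it, the feed lane of the small sweets
- mouth (a point): centre of the mouth, on the sloping floor at the inner face of the lips; axes as the run's. The mouth is 48 mm wide between white lips 5 mm thick and 36 mm high. The lanes are open from above, except for the hood of the bay
- tray (a point): centre of the floor of the open mint tray before the mouth: 114 mm along x, 140 mm along y, floor about 20 mm above the table (30 mm below the mouth's floor), rims 56 to 62 mm above the table
- divider (a point): lower end of the wall between the two lanes, on the floor, 76 mm up the slope from the mouth, 31 mm left of the giant's lane's centre line. Below it the lanes join: a slanting wall (65 degrees from the lane's direction) leads the small sweets to the mouth
- bay (a point): where the giant's centre rests when parked behind the ridge: 102 mm up the slope from the mouth, 27 mm off the floor. The ridge is a steel bar across the lane, 85 to 90 mm up the slope, 3 mm high; it resists with up to 4 N. Behind the bay is the sprung pad; if let go suddenly, the pad can kick the giant back over the ridge
- hood (a point): middle of the front edge of the bay's mint hood, on its top: 122 mm up the slope, 60 mm off the floor. Under it hides the black reset pad; its face stands anywhere from 131 to 151 mm up the slope (it meets the giant with its centre 104 to 124 mm up): find it by feel. It yields 1 mm per 3 N, is solid after 12 mm, and resets by a press of 4 N or more for half a second
- giant_center (a point): centre of the giant yellow gobstopper, a ball 54 mm across, slippery, 80 to 160 g, at first stuck in the mouth with its centre 12 mm up the slope and its front 15 mm out of the mouth. Its sugar shell cracks if the fingers press it with more than 12 N. Small sweets beside it give way as it is pushed up
- red_center (a point): centre of the small red gobstopper, a ball 38 mm across, 45 g, queued in the feed lane; it rolls down and out of the mouth by itself once the giant is out of the way
- green_center (a point): centre of the small green gobstopper, a ball 38 mm across, 45 g, queued in the feed lane; it rolls down and out of the mouth by itself once the giant is out of the way
- blue_center (a point): centre of the small blue gobstopper, a ball 38 mm across, 45 g, queued in the feed lane; it rolls down and out of the mouth by itself once the giant is out of the way
- white_center (a point): centre of the small white gobstopper, a ball 38 mm across, 45 g, queued in the feed lane; it rolls down and out of the mouth by itself once the giant is out of the way
- bonbon_jar: straight lidded glass jar of bonbons, 90 mm across, 128 mm tall; a bystander, origin at the centre of its underside
- rock_jar: straight lidded glass jar of pink sweets, 84 mm across, 153 mm tall; a bystander, origin at the centre of its underside
- egg_dish: footed glass dish of sugar eggs with lid, 114 mm across, 133 mm tall; a bystander, origin at the centre of its underside
- banana_dish: footed glass dish of yellow sweets with lid, 125 mm across, 133 mm tall; a bystander, origin at the centre of its underside
- tongs: steel sweet tongs lying flat, 150 mm long, 60 mm wide, 12 mm high; a bystander, origin at the centre of its underside
- scoop: long-handled spoon lying flat; a bystander, origin at the centre of its underside
- syrup_can: can, 66 mm across, 70 mm tall; a bystander, origin at the centre of its underside

How it is judged (in metres and radians):
On the way, in this order (a step that is already met when the one before it is completed fails the run):
1. the giant has been nudged back out of the mouth, at least 40 mm up the run (x of giant_center in the frame of run above 0.04 m).
2. the giant is in the bay and is pressed against the pad with at least 3 N for 0.3 s (x of giant_center in the frame of run above 0.0936 m and contact force between giant and run above 3 N and contact force between the fingers and giant above 2 N), for 0.3 s.
At the end, for the whole second after the job is handed in: the giant rests in its bay above the ridge (centre within 45 mm of the bay point and not more than 3 mm below it), and all four small gobstoppers lie in the tray before the mouth (distance between giant_center and bay below 0.045 m and x of giant_center in the frame of run above 0.0936 m and linear speed of giant below 0.03 m/s and x of red_center in the frame of run between -0.122 and -0.01 m and z of each of red_center, green_center, blue_center, white_center in the frame of run below 0.065 m and y of red_center in the frame of run between -0.072 and 0.072 m and x of green_center in the frame of run between -0.122 and -0.01 m and y of green_center in the frame of run between -0.072 and 0.072 m and x of blue_center in the frame of run between -0.122 and -0.01 m and y of blue_center in the frame of run between -0.072 and 0.072 m and x of white_center in the frame of run between -0.122 and -0.01 m and y of white_center in the frame of run between -0.072 and 0.072 m); the robot touches nothing.
It fails at once if the fingers press the giant with more than 12 N (its shell cracks) (contact force between the fingers and giant above 12 N).
It fails at once if a small gobstopper is squeezed with more than 12 N (contact force between the fingers and red above 12 N or contact force between the fingers and green above 12 N or contact force between the fingers and blue above 12 N or contact force between the fingers and white above 12 N).
It fails at once if a sweet is lifted out of the run (z of giant_center in the frame of run above 0.125 m or z of any of red_center, green_center, blue_center, white_center in the frame of run above 0.115 m).
It fails at once if another thing on the counter is moved by more than 30 mm (distance of any of bonbon_jar, rock_jar, egg_dish, banana_dish, tongs, scoop, syrup_can from where it was at the start of the episode above 0.03 m).
It also fails if it takes over 48 s, if anything falls off the work surface, if the arm or the gripper's body presses on something with over 40 N, if the wrist force passes 120 N, or if a joint passes its speed limit or range.

## Working session

There is one attempt and no reset: what is moved stays moved. The work goes in short steps, Python scripts to look and compute and a tool call to move; the robot and the scene stay as the last step left them, time stands still between calls to the robot, and variables do not carry over. Pictures are saved under pics/ and viewed, at most 10 in all, crops included, and the job is handed in when it is done.

Besides the shell and the picture viewer there is one more tool, called after "Emit:" by a JSON object that holds its "api" and its "payload". step_arm: Moves the arm, as the interface text tells. Its arguments: {"type":"object","properties":{"targets":{"type":"array","items":{"type":"object","properties":{"angular":{"type":"array","items":{"type":"number","minimum":-1,"maximum":1}},"dp":{"type":"array","items":{"type":"number","minimum":-1,"maximum":1}},"fingers":{"type":"number"}}}},"newtons":{"type":"number"}},"required":["targets"]}

```bash
mkdir -p pics; ls; cat > h.py <<'E'
import numpy as np, cv2
from bench import *
def K(c):
    f=200/np.tan(np.radians(c["vfov"]/2)); return np.array([[f,0,c["cx"]],[0,f,c["cy"]],[0,0,1.]])
def ray(c,uv):
    p=cv2.undistortPoints(np.array([[uv]],float),K(c),np.array(c["D"],float))[0,0]
    R=np.array(c["R"]);t=np.array(c["t"]); d=R.T@np.array([p[0],p[1],1.]); return -R.T@t,d/np.linalg.norm(d)
def atz(c,uv,z):
    o,d=ray(c,uv); return o+d*(z-o[2])/d[2]
def tri(obs):
    A=np.zeros((3,3));b=np.zeros(3)
    for c,uv in obs:
        o,d=ray(c,uv);P=np.eye(3)-np.outer(d,d);A+=P;b+=P@o
    X=np.linalg.solve(A,b); return X,[np.linalg.norm((np.eye(3)-np.outer(d,d))@(X-o)) for o,d in (ray(c,uv) for c,uv in obs)]
def proj(c,X):
    R=np.array(c["R"]);return cv2.projectPoints(np.array(X,float).reshape(-1,3),cv2.Rodrigues(R)[0],np.array(c["t"],float),K(c),np.array(c["D"],float))[0][:,0]
E
python3 - <<'E'
from h import *
s=sense();print(s)
C={}
for n in("scene","top"):
    im=snapshot(n);cv2.imwrite(f"pics/{n}0.png",im);C[n]=camera_params(n)
for l in "run mouth tray divider bay hood giant_center red_center green_center blue_center white_center".split():
    obs=[]
    for n in C:
        r=pinpoint(n,l)
        if r: obs.append((C[n],r[0]["at"]));print(l,n,np.round(r[0]["at"],1),round(r[0]["conf"],2))
    if len(obs)==2: X,e=tri(obs);print("   ",X.round(1),np.round(e,1))
E
```

```text
pics
{'time': 0.0, 'joint_pos': array([ 5.83635369e+01,  7.51448123e+00,  8.53285359e+01, -2.31693249e-04,
        8.72613045e+01, -4.89559166e+00]), 'qd': array([-0.04106093, -0.13703868,  0.00677221,  0.11376717,  0.04289698,
       -0.0288773 ]), 'joint_efforts': array([-1.02144448e-03, -5.69384766e+01, -5.00562501e+01, -2.77599793e-04,
        1.48382667e-02,  7.15802662e-05]), 'tool_pos': array([269.69414657, 535.36589273, 230.25808666]), 'tcp_rot': array([-1.79896039e+02, -8.67226769e-03,  1.53259132e+02]), 'ft_force': array([-0.21588286, -0.47901566, -0.17394672]), 'wrist_torque': array([0.01188734, 0.0447204 , 0.01523776]), 'grip_force': 0.0, 'finger_gap': 85.13834848222469}
run scene [325.1 189. ] 0.72
run top [326.1 239.5] 0.98
    [467.2  -5.3  -3.7] [2.7 2.7]
mouth scene [326.8 183.8] 0.94
mouth top [328.7 237.3] 0.6
    [472.1  -6.5  33.5] [3.8 3.8]
tray scene [325.8 167.8] 0.71
tray top [325.8 256.1] 0.72
    [417.8  -6.4  33.9] [4.8 4.8]
divider scene [340.7 202.4] 0.62
divider top [313.8 211.5] 0.93
    [545.5  37.3  66.5] [4.4 4.4]
bay scene [330.6 201.5] 0.73
hood scene [329.5 204.4] 0.68
hood top [321.3 193.7] 0.72
    [588.9  13.  130.8] [2.4 2.4]
giant_center scene [326.4 181.3] 0.83
giant_center top [327.4 234.2] 0.75
    [480.3  -4.7  60.2] [1.6 1.6]
red_center scene [342.5 185.9] 0.48
red_center top [308.4 229.9] 0.62
    [492.8  45.3  65.1] [3.1 3.1]
green_center scene [346.2 196. ] 0.58
green_center top [302.  214.9] 0.57
    [534.6  60.2  85.7] [5.8 5.8]
blue_center scene [348.  207.8] 0.46
blue_center top [302.8 205.5] 0.45
    [562.5  63.2  73.1] [1.2 1.2]
white_center scene [350.1 215.5] 0.61
white_center top [300.  195.3] 0.48
    [590.6  70.3  85.7] [1.6 1.6]
```

```bash
python3 -c "
import cv2,numpy as np
a=cv2.imread('pics/scene0.png')[80:300,180:500];b=cv2.imread('pics/top0.png')[130:300,180:480]
a=cv2.resize(a,(800,550));cv2.imwrite('pics/a.png',a);cv2.imwrite('pics/b.png',cv2.resize(b,(800,453)))"
```

```text
(no output)
```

View pics/a.png

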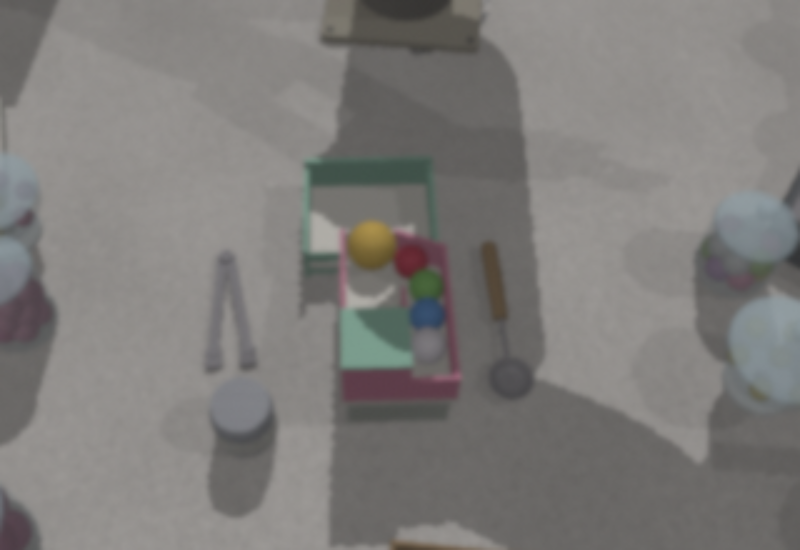

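View pics/b.png

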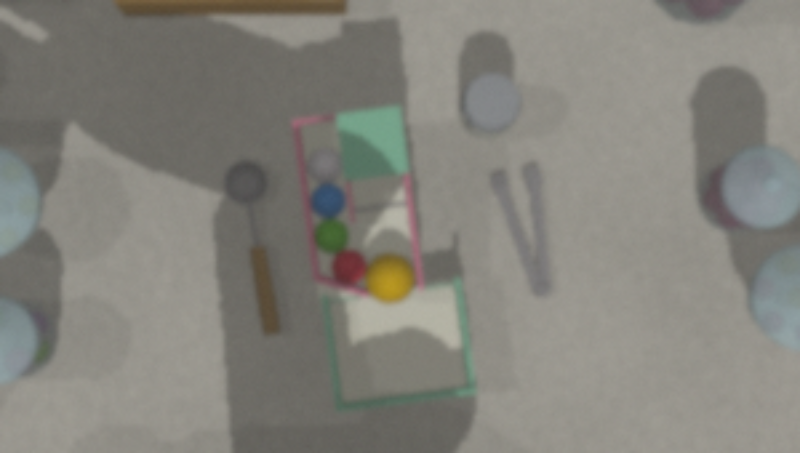

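The scene view shows the yellow giant in the mouth (about 328,178 full-frame). The red, green, blue and white sweets queue to its left, and the mint tray faces the robot. The run is yawed a few degrees. I'll fit its pose from all the points.

```bash
cat >> h.py <<'E'
a=np.radians(9)
def sn(s,y,n): return np.array([s*np.cos(a)-n*np.sin(a),y,50+s*np.sin(a)+n*np.cos(a)])
M={"run":np.array([0,0,0.]),"mouth":sn(0,0,0),"divider":sn(76,31,0),"bay":sn(102,0,27),"hood":sn(122,0,60),"giant_center":sn(12,0,27),"tray":np.array([-66,0,20.])}
def w(p,X):
    c,s=np.cos(p[2]),np.sin(p[2]); return np.array([p[0]+c*X[0]-s*X[1],p[1]+s*X[0]+c*X[1],X[2]])
def fit(obs,p0=(470,-5,.12)):
    from scipy.optimize import least_squares
    f=lambda p:np.concatenate([wt*(proj(c,w(p,M[l]))[0]-uv) for c,l,uv,wt in obs])
    r=least_squares(f,p0,loss="soft_l1",x_scale=[1,1,.01]); return r.x,f(r.x).reshape(-1,2)
E
python3 - <<'E'
from h import *
O=[]
for n in("scene","top"):
    c=camera_params(n);snapshot(n)
    for l in M:
        r=pinpoint(n,l)
        if r and r[0]["conf"]>.4:O.append((c,l,np.array(r[0]["at"]),1.))
p,res=fit(O);print(p[:2].round(1),np.degrees(p[2]).round(1))
for o,r in zip(O,res):print(o[1],r.round(1))
# side walls of the run in top view
c=camera_params("top");print("scale",K(c)[0,0])
ps=[w(p,sn(s,y,36)) for s,y in((0,-31),(150,-31),(0,71),(150,71))]
print(proj(c,ps).round(0))
print(sense()["time"]);print(camera_params("wrist"))
E
```

```text
[471.9  -1.5] 7.3
run [ 1.2 -1.5]
mouth [-0.6  0.7]
divider [ 0.  -3.1]
bay [-0.7  1.7]
giant_center [-2.   1.4]
tray [0.  0.3]
run [-2.9 -2.5]
mouth [-4.2 -3. ]
divider [0.4 2.4]
bay [-0.  2.]
hood [ 0.3 -1.7]
giant_center [-2.   1.4]
tray [2.5 4. ]
scale 442.4194073812965
[[337. 237.]
 [330. 185.]
 [301. 242.]
 [294. 189.]]
2.0
{'vfov': 63.82185266526202, 'cx': 323.0435189556177, 'cy': 205.01888247048677, 'D': array([-0.04277248,  0.        ,  0.        ,  0.        ,  0.        ]), 'R': array([[ 4.51331647e-01,  8.92356200e-01,  3.95326283e-04],
       [ 8.43067102e-01, -4.26547556e-01,  3.27559223e-01],
       [ 2.92468129e-01, -1.47504557e-01, -9.44830566e-01]]), 't': array([-601.03814712,  -42.25398019,  380.7465054 ])}
```

Emit:
{"api": "step_arm", "payload": {"targets": [{"dp":[-0.15,-0.16,0],"angular":[0,0,-0.03],"fingers":1},{"dp":[-0.35,-0.38,0],"angular":[0,0,-0.07],"fingers":1},{"dp":[-0.55,-0.6,0],"angular":[0,0,-0.11],"fingers":1},{"dp":[-0.75,-0.8,0],"angular":[0,0,-0.15],"fingers":1},{"dp":[-0.93,-1,0],"angular":[0,0,-0.189],"fingers":1},{"dp":[-0.93,-1,0],"angular":[0,0,-0.189],"fingers":1},{"dp":[-0.93,-1,0],"angular":[0,0,-0.189],"fingers":1},{"dp":[-0.93,-1,0],"angular":[0,0,-0.189],"fingers":1}], "newtons": 40}}

```text
time: 3.0
tool_pos: [345.8, 274.5, 231.4]
tcp_rot: [180.0, -0.0, -172.7]
ft_force: [-0.4, 0.0, -0.7]
finger_gap: 0.2
grip_force: 0.0
```

Emit:
{"api": "step_arm", "payload": {"targets": [{"dp":[-0.02,-0.12,0],"angular":[0,0,0],"fingers":1},{"dp":[-0.05,-0.35,0],"angular":[0,0,0],"fingers":1},{"dp":[-0.08,-0.6,0],"angular":[0,0,0],"fingers":1},{"dp":[-0.1,-0.8,0],"angular":[0,0,0],"fingers":1},{"dp":[-0.13,-1,0],"angular":[0,0,0],"fingers":1},{"dp":[-0.15,-1,0],"angular":[0,0,0],"fingers":1},{"dp":[-0.15,-1,0],"angular":[0,0,0],"fingers":1},{"dp":[-0.15,-1,0],"angular":[0,0,0],"fingers":1}]}}

```text
time: 4.0
tool_pos: [400.9, 80.2, 231.2]
tcp_rot: [180.0, -0.0, -172.6]
ft_force: [-0.2, 0.3, -0.6]
finger_gap: -0.2
grip_force: 0.0
```

Emit:
{"api": "step_arm", "payload": {"targets": [{"dp":[0,-0.1,0],"angular":[0,0,0],"fingers":1},{"dp":[0,-0.25,0],"angular":[0,0,0],"fingers":1},{"dp":[0,-0.38,0],"angular":[0,0,0],"fingers":1},{"dp":[0,-0.44,0],"angular":[0,0,0],"fingers":1},{"dp":[0,-0.44,0],"angular":[0,0,0],"fingers":1},{"dp":[0,-0.44,0],"angular":[0,0,0],"fingers":1},{"dp":[0,-0.44,0],"angular":[0,0,0],"fingers":1},{"dp":[0,-0.44,0],"angular":[0,0,0],"fingers":1}]}}

```text
time: 5.0
tool_pos: [412.3, -7.9, 231.3]
tcp_rot: [180.0, 0.0, -172.7]
ft_force: [0.7, 0.4, 0.8]
finger_gap: -0.1
grip_force: 0.0
```

```bash
python3 - <<'E'
from h import *
s=sense();print(s["time"],s["tool_pos"].round(1),s["tcp_rot"].round(1),s["ft_force"].round(2),s["finger_gap"])
O=[]
for n in("wrist","scene","top"):
    c=camera_params(n);im=snapshot(n)
    if n=="wrist": cv2.imwrite("pics/w1.png",im);cw=c
    for l in M:
        r=pinpoint(n,l)
        if r and r[0]["conf"]>.4:O.append((c,l,np.array(r[0]["at"]),1.));
        if r and n=="wrist":print(l,np.round(r[0]["at"]),round(r[0]["conf"],2))
for OO in (O,[o for o in O if o[0] is cw]):
    p,res=fit(OO);print(p[:2].round(1),np.degrees(p[2]).round(1))
    for o,r in zip(OO,res):print(o[1],r.round(1))
im=cv2.imread("pics/w1.png")
for q in proj(cw,[w(p,sn(s_,y,n)) for s_,y,n in((0,-31,36),(150,-31,36),(0,31,36),(76,31,36),(76,31,0),(122,0,60),(12,0,27))]): cv2.circle(im,tuple(int(v) for v in q),3,(255,0,255),-1)
cv2.imwrite("pics/w1a.png",im)
E
```

```text
5.0 [412.3  -7.9 231.3] [ 180.     0.  -172.7] [0.75 0.43 0.75] -0.10621966912261074
mouth [324. 234.] 0.87
divider [351. 298.] 0.97
bay [325. 331.] 0.88
hood [322. 368.] 0.91
giant_center [321. 250.] 0.73
tray [321. 171.] 0.94
[474.2  -0.9] 8.1
mouth [-1.8  0.2]
divider [-0.7 -0.6]
bay [-2.   0.4]
hood [ 1.4 -0.4]
giant_center [1. 2.]
tray [-0.1 -2.2]
run [2.8 1.3]
mouth [ 1.7 -1.7]
divider [-1.6 -1.2]
bay [-0.6  2.2]
hood [ 0.6 -0.4]
giant_center [-17.5 -26.6]
tray [ 2.7 -1.1]
run [ 1.2 -2.4]
mouth [-1.8 -0.9]
divider [-3.1  0.7]
bay [ 1.5 -2. ]
hood [-3.   0.3]
giant_center [-0.6 -0.9]
[474.3  -0.5] 8.1
mouth [-1.5  0.3]
divider [-0.4 -0.5]
bay [-1.6  0.5]
hood [ 1.8 -0.3]
giant_center [1.4 2.1]
tray [ 0.2 -2.1]
```

View pics/w1a.png

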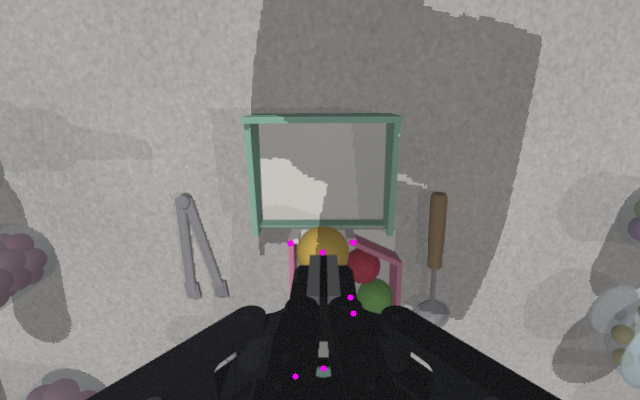

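The wrist view shows the giant at about (323,250) with the shut fingers in front of it, and the red and green sweets at (362,266) and (375,296). The fitted run points land on the walls and lips. Next I descend in front of the mouth.

Emit:
{"api": "step_arm", "payload": {"targets": [{"dp":[0,0,0.1],"angular":[0,0,-0.0045],"fingers":1},{"dp":[0,-0.012,0.3],"angular":[0,0,-0.0045],"fingers":1},{"dp":[0,-0.012,0.5],"angular":[0,0,-0.0045],"fingers":1},{"dp":[0,-0.012,0.68],"angular":[0,0,-0.0045],"fingers":1},{"dp":[0,-0.012,0.78],"angular":[0,0,-0.0045],"fingers":1},{"dp":[0,-0.012,0.82],"angular":[0,0,-0.0045],"fingers":1},{"dp":[0,-0.012,0.82],"angular":[0,0,-0.0045],"fingers":1},{"dp":[0,-0.012,0.82],"angular":[0,0,-0.0045],"fingers":1}]}}

```text
time: 7.2
tool_pos: [413.6, -10.9, 68.5]
tcp_rot: [-180.0, 0.1, -171.9]
ft_force: [0.1, -0.5, 0.6]
finger_gap: 0.3
grip_force: 0.0
```

```bash
cat > st.py <<'E'
from h import *
p=(474.3,-.5,np.radians(8.1))
s=sense();d=s["tool_pos"]-[p[0],p[1],0];c,q=np.cos(p[2]),np.sin(p[2])
R=lambda v:np.round([c*v[0]+q*v[1],-q*v[0]+c*v[1],v[2]],1)
print(round(s["time"],2),"run xyz",R(d),s["tcp_rot"].round(1),"F run",R(s["ft_force"]))
E
python3 st.py; python3 - <<'E'
from h import *
c=camera_params("wrist");cv2.imwrite("pics/w2.png",snapshot("wrist"))
E
```

```text
7.2 run xyz [-61.6  -1.7  68.5] [-1.800e+02  1.000e-01 -1.719e+02] F run [-0.  -0.5  0.6]
```

View pics/w2.png

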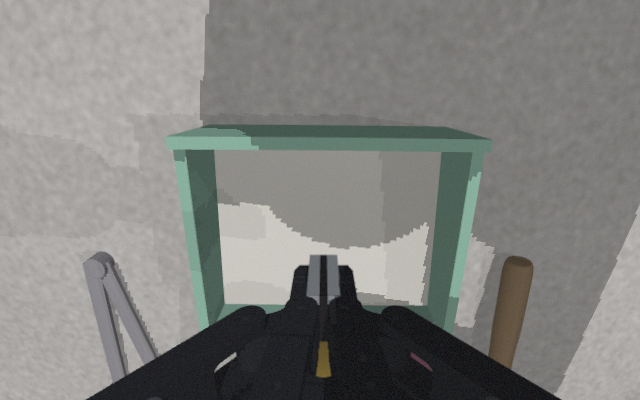

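Emit:
{"api": "step_arm", "payload": {"targets": [{"dp":[-0.02,0.004,0],"angular":[0,0,0],"fingers":1},{"dp":[-0.05,0.004,0],"angular":[0,0,0],"fingers":1},{"dp":[-0.08,0.004,0],"angular":[0,0,0],"fingers":1},{"dp":[-0.1,0.004,0],"angular":[0,0,0],"fingers":1},{"dp":[-0.12,0.004,0],"angular":[0,0,0],"fingers":1},{"dp":[-0.135,0.004,0],"angular":[0,0,0],"fingers":1},{"dp":[-0.15,0.004,0],"angular":[0,0,0],"fingers":1},{"dp":[-0.165,0.004,0],"angular":[0,0,0],"fingers":1}]}}

```text
time: 8.25
tool_pos: [445.2, -5.3, 67.2]
tcp_rot: [180.0, -0.0, -171.9]
ft_force: [-1.0, 0.5, -0.5]
finger_gap: -0.0
grip_force: 0.3
```

```bash
python3 st.py
```

```text
8.25 run xyz [-29.5  -0.7  67.2] [ 180.    -0.  -171.9] F run [-1.   0.6 -0.5]
```

Emit:
{"api": "step_arm", "payload": {"targets": [{"dp":[-0.015,0,-0.002],"angular":[0,0,0],"fingers":1},{"dp":[-0.032,0,-0.005],"angular":[0,0,0],"fingers":1},{"dp":[-0.05,0,-0.008],"angular":[0,0,0],"fingers":1},{"dp":[-0.068,0,-0.011],"angular":[0,0,0],"fingers":1},{"dp":[-0.086,0,-0.014],"angular":[0,0,0],"fingers":1},{"dp":[-0.104,0,-0.016],"angular":[0,0,0],"fingers":1},{"dp":[-0.122,0,-0.019],"angular":[0,0,0],"fingers":1},{"dp":[-0.14,0,-0.022],"angular":[0,0,0],"fingers":1}]}}

```text
time: 9.25
tool_pos: [473.3, -1.3, 71.8]
tcp_rot: [-180.0, 0.0, -171.9]
ft_force: [-0.9, 0.1, 0.5]
finger_gap: 0.1
grip_force: 0.2
```

```bash
python3 st.py;python3 - <<'E'
from h import *
im=snapshot("scene");cv2.imwrite("pics/s2.png",im);im2=snapshot("top")
o=np.vstack([cv2.resize(im[120:240,260:420],(640,480)),]);cv2.imwrite("pics/s2a.png",np.hstack([cv2.resize(im[130:240,270:390],(400,367)),cv2.resize(im2[160:270,270:390],(400,367))]))
E
```

```text
9.25 run xyz [-1.1 -0.7 71.8] [-180.     0.  -171.9] F run [-0.8  0.2  0.5]
```

View pics/s2a.png

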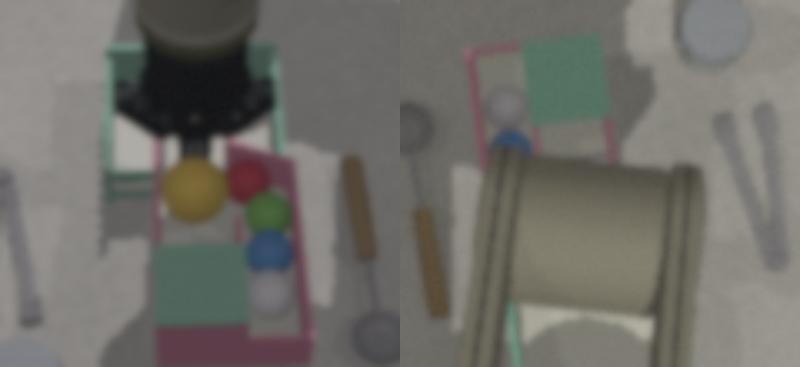

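The giant has moved up ahead of the finger (giant at about (195,190) in the left crop), with red still at its left flank. I keep pushing.

Emit:
{"api": "step_arm", "payload": {"targets": [{"dp":[-0.018,0,-0.003],"angular":[0,0,0],"fingers":1},{"dp":[-0.036,0,-0.006],"angular":[0,0,0],"fingers":1},{"dp":[-0.054,0,-0.009],"angular":[0,0,0],"fingers":1},{"dp":[-0.072,0,-0.012],"angular":[0,0,0],"fingers":1},{"dp":[-0.09,0,-0.014],"angular":[0,0,0],"fingers":1},{"dp":[-0.108,0,-0.017],"angular":[0,0,0],"fingers":1},{"dp":[-0.126,0,-0.02],"angular":[0,0,0],"fingers":1},{"dp":[-0.144,0,-0.023],"angular":[0,0,0],"fingers":1}]}}

```text
time: 10.35
tool_pos: [501.6, 2.7, 76.3]
tcp_rot: [180.0, -0.0, -171.9]
ft_force: [-0.6, -0.7, 0.0]
finger_gap: -0.3
grip_force: 0.2
```

```bash
python3 st.py;python3 - <<'E'
from h import *
im=snapshot("scene");cv2.imwrite("pics/s3a.png",cv2.resize(im[130:240,270:390],(600,550)))
E
```

```text
10.35 run xyz [27.5 -0.6 76.3] [ 180.    -0.  -171.9] F run [-0.7 -0.6  0. ]
```

View pics/s3a.png

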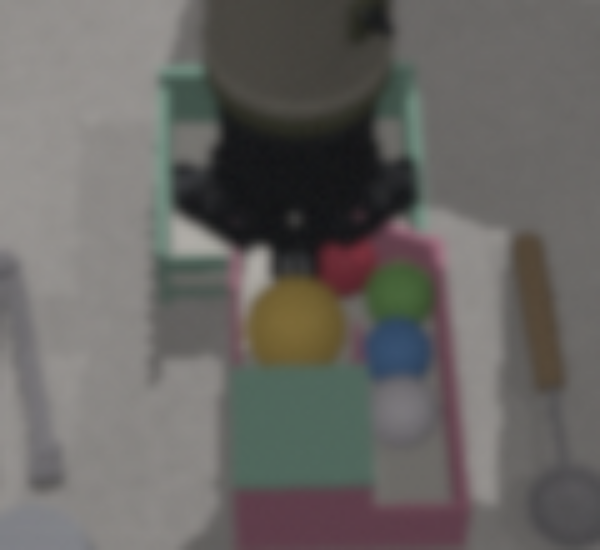

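Red now rolls down beside the finger. The giant is at the ridge in front of the hood, so I cross the ridge more slowly.

Emit:
{"api": "step_arm", "payload": {"targets": [{"dp":[-0.012,0,-0.002],"angular":[0,0,0],"fingers":1},{"dp":[-0.024,0,-0.004],"angular":[0,0,0],"fingers":1},{"dp":[-0.036,0,-0.006],"angular":[0,0,0],"fingers":1},{"dp":[-0.048,0,-0.008],"angular":[0,0,0],"fingers":1},{"dp":[-0.06,0,-0.01],"angular":[0,0,0],"fingers":1},{"dp":[-0.072,0,-0.012],"angular":[0,0,0],"fingers":1},{"dp":[-0.084,0,-0.014],"angular":[0,0,0],"fingers":1},{"dp":[-0.096,0,-0.016],"angular":[0,0,0],"fingers":1}]}}

```text
time: 11.4
tool_pos: [520.7, 5.4, 79.6]
tcp_rot: [-180.0, 0.0, -171.9]
ft_force: [-1.2, -0.5, -0.4]
finger_gap: -0.2
grip_force: 0.1
```

```bash
python3 st.py
```

```text
11.4 run xyz [46.8 -0.7 79.6] [-180.     0.  -171.9] F run [-1.3 -0.3 -0.4]
```

Emit:
{"api": "step_arm", "payload": {"targets": [{"dp":[-0.006,0,-0.001],"angular":[0,0,0],"fingers":1},{"dp":[-0.012,0,-0.002],"angular":[0,0,0],"fingers":1},{"dp":[-0.018,0,-0.003],"angular":[0,0,0],"fingers":1},{"dp":[-0.024,0,-0.004],"angular":[0,0,0],"fingers":1},{"dp":[-0.03,0,-0.005],"angular":[0,0,0],"fingers":1},{"dp":[-0.036,0,-0.006],"angular":[0,0,0],"fingers":1},{"dp":[-0.042,0,-0.007],"angular":[0,0,0],"fingers":1},{"dp":[-0.048,0,-0.008],"angular":[0,0,0],"fingers":1}]}}

```text
time: 12.4
tool_pos: [530.0, 6.7, 81.1]
tcp_rot: [-180.0, 0.0, -171.9]
ft_force: [-0.4, 0.3, -0.5]
finger_gap: 0.3
grip_force: 0.0
```

```bash
python3 st.py
```

```text
12.4 run xyz [56.2 -0.7 81.1] [-180.     0.  -171.9] F run [-0.3  0.3 -0.5]
```

Emit:
{"api": "step_arm", "payload": {"targets": [{"dp":[-0.002,0,0],"angular":[0,0,0],"fingers":1},{"dp":[-0.004,0,-0.001],"angular":[0,0,0],"fingers":1},{"dp":[-0.006,0,-0.001],"angular":[0,0,0],"fingers":1},{"dp":[-0.009,0,-0.001],"angular":[0,0,0],"fingers":1},{"dp":[-0.012,0,-0.002],"angular":[0,0,0],"fingers":1},{"dp":[-0.015,0,-0.002],"angular":[0,0,0],"fingers":1},{"dp":[-0.015,0,-0.002],"angular":[0,0,0],"fingers":1},{"dp":[-0.015,0,-0.002],"angular":[0,0,0],"fingers":1}]}}

```text
time: 13.4
tool_pos: [532.9, 7.2, 81.4]
tcp_rot: [180.0, -0.0, -171.9]
ft_force: [-0.6, -1.2, -0.4]
finger_gap: -0.1
grip_force: 0.1
```

```bash
python3 st.py
```

```text
13.4 run xyz [59.1 -0.7 81.4] [ 180.    -0.  -171.9] F run [-0.8 -1.2 -0.4]
```

Emit:
{"api": "step_arm", "payload": {"targets": [{"dp":[-0.002,0,0],"angular":[0,0,0],"fingers":1},{"dp":[-0.004,0,-0.001],"angular":[0,0,0],"fingers":1},{"dp":[-0.006,0,-0.001],"angular":[0,0,0],"fingers":1},{"dp":[-0.009,0,-0.001],"angular":[0,0,0],"fingers":1},{"dp":[-0.012,0,-0.002],"angular":[0,0,0],"fingers":1},{"dp":[-0.015,0,-0.002],"angular":[0,0,0],"fingers":1},{"dp":[-0.015,0,-0.002],"angular":[0,0,0],"fingers":1},{"dp":[-0.015,0,-0.002],"angular":[0,0,0],"fingers":1}]}}

```text
time: 14.4
tool_pos: [535.9, 7.6, 81.9]
tcp_rot: [-180.0, 0.0, -171.9]
ft_force: [0.0, 0.8, 0.1]
finger_gap: -0.2
grip_force: 0.1
```

```bash
python3 st.py
```

```text
14.4 run xyz [62.1 -0.7 81.9] [-180.     0.  -171.9] F run [0.1 0.8 0.1]
```

Emit:
{"api": "step_arm", "payload": {"targets": [{"dp":[-0.002,0,0],"angular":[0,0,0],"fingers":1},{"dp":[-0.004,0,-0.001],"angular":[0,0,0],"fingers":1},{"dp":[-0.006,0,-0.001],"angular":[0,0,0],"fingers":1},{"dp":[-0.009,0,-0.001],"angular":[0,0,0],"fingers":1},{"dp":[-0.012,0,-0.002],"angular":[0,0,0],"fingers":1},{"dp":[-0.015,0,-0.002],"angular":[0,0,0],"fingers":1},{"dp":[-0.015,0,-0.002],"angular":[0,0,0],"fingers":1},{"dp":[-0.015,0,-0.002],"angular":[0,0,0],"fingers":1}]}}

```text
time: 15.4
tool_pos: [538.9, 8.0, 82.3]
tcp_rot: [180.0, 0.0, -171.9]
ft_force: [-1.0, 0.2, 0.9]
finger_gap: -0.1
grip_force: 0.1
```

```bash
python3 st.py;python3 - <<'E'
from h import *
im=snapshot("scene");im2=snapshot("top");cv2.imwrite("pics/s4a.png",np.hstack([cv2.resize(im[130:240,270:390],(400,367)),cv2.resize(im2[160:270,270:390],(400,367))]))
E
```

```text
15.4 run xyz [65.1 -0.7 82.3] [ 180.     0.  -171.9] F run [-1.   0.3  0.9]
```

View pics/s4a.png

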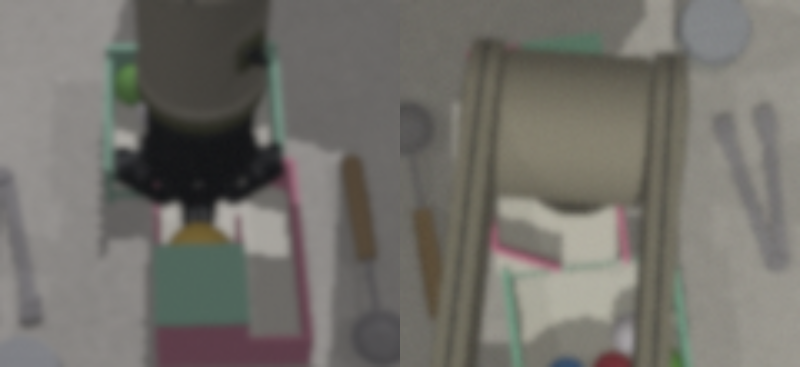

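All four small sweets are already in the tray (right crop: white, blue, red and green at the bottom). The giant sits under the hood edge ahead of the finger, so I keep feeling for the pad.

Emit:
{"api": "step_arm", "payload": {"targets": [{"dp":[-0.002,0,0],"angular":[0,0,0],"fingers":1},{"dp":[-0.004,0,-0.001],"angular":[0,0,0],"fingers":1},{"dp":[-0.006,0,-0.001],"angular":[0,0,0],"fingers":1},{"dp":[-0.009,0,-0.001],"angular":[0,0,0],"fingers":1},{"dp":[-0.012,0,-0.002],"angular":[0,0,0],"fingers":1},{"dp":[-0.015,0,-0.002],"angular":[0,0,0],"fingers":1},{"dp":[-0.015,0,-0.002],"angular":[0,0,0],"fingers":1},{"dp":[-0.015,0,-0.002],"angular":[0,0,0],"fingers":1}]}}

```text
time: 16.5
tool_pos: [541.9, 8.4, 82.7]
tcp_rot: [-180.0, 0.0, -171.9]
ft_force: [0.5, 0.6, -0.2]
finger_gap: -0.2
grip_force: 0.1
```

```bash
python3 st.py
```

```text
16.5 run xyz [68.1 -0.7 82.7] [-180.     0.  -171.9] F run [ 0.6  0.5 -0.2]
```

Emit:
{"api": "step_arm", "payload": {"targets": [{"dp":[-0.002,0,0],"angular":[0,0,0],"fingers":1},{"dp":[-0.004,0,-0.001],"angular":[0,0,0],"fingers":1},{"dp":[-0.006,0,-0.001],"angular":[0,0,0],"fingers":1},{"dp":[-0.009,0,-0.001],"angular":[0,0,0],"fingers":1},{"dp":[-0.012,0,-0.002],"angular":[0,0,0],"fingers":1},{"dp":[-0.015,0,-0.002],"angular":[0,0,0],"fingers":1},{"dp":[-0.015,0,-0.002],"angular":[0,0,0],"fingers":1},{"dp":[-0.015,0,-0.002],"angular":[0,0,0],"fingers":1}]}}

```text
time: 17.5
tool_pos: [544.8, 8.8, 83.1]
tcp_rot: [-180.0, 0.0, -171.9]
ft_force: [-0.5, 0.3, 0.7]
finger_gap: 0.1
grip_force: 0.1
```

```bash
python3 st.py
```

```text
17.5 run xyz [71.1 -0.7 83.1] [-180.     0.  -171.9] F run [-0.5  0.4  0.7]
```

Emit:
{"api": "step_arm", "payload": {"targets": [{"dp":[-0.002,0,0],"angular":[0,0,0],"fingers":1},{"dp":[-0.004,0,-0.001],"angular":[0,0,0],"fingers":1},{"dp":[-0.006,0,-0.001],"angular":[0,0,0],"fingers":1},{"dp":[-0.009,0,-0.001],"angular":[0,0,0],"fingers":1},{"dp":[-0.012,0,-0.002],"angular":[0,0,0],"fingers":1},{"dp":[-0.015,0,-0.002],"angular":[0,0,0],"fingers":1},{"dp":[-0.015,0,-0.002],"angular":[0,0,0],"fingers":1},{"dp":[-0.015,0,-0.002],"angular":[0,0,0],"fingers":1}]}}

```text
time: 18.5
tool_pos: [547.8, 9.2, 83.5]
tcp_rot: [-180.0, 0.0, -171.9]
ft_force: [-0.1, -0.4, -0.3]
finger_gap: -0.3
grip_force: 0.1
```

```bash
python3 st.py
```

```text
18.5 run xyz [74.1 -0.7 83.5] [-180.     0.  -171.9] F run [-0.2 -0.4 -0.3]
```

Emit:
{"api": "step_arm", "payload": {"targets": [{"dp":[-0.002,0,0],"angular":[0,0,0],"fingers":1},{"dp":[-0.004,0,-0.001],"angular":[0,0,0],"fingers":1},{"dp":[-0.006,0,-0.001],"angular":[0,0,0],"fingers":1},{"dp":[-0.009,0,-0.001],"angular":[0,0,0],"fingers":1},{"dp":[-0.012,0,-0.002],"angular":[0,0,0],"fingers":1},{"dp":[-0.015,0,-0.002],"angular":[0,0,0],"fingers":1},{"dp":[-0.015,0,-0.002],"angular":[0,0,0],"fingers":1},{"dp":[-0.015,0,-0.002],"angular":[0,0,0],"fingers":1}]}}

```text
time: 19.5
tool_pos: [550.1, 9.7, 83.6]
tcp_rot: [180.0, -0.1, -171.9]
ft_force: [-4.5, -0.4, 1.6]
finger_gap: 0.1
grip_force: 2.7
```

```bash
python3 st.py
```

```text
19.5 run xyz [76.4 -0.6 83.6] [ 1.800e+02 -1.000e-01 -1.719e+02] F run [-4.5  0.3  1.6]
```

Pad found, at about 4.5 N. I press about 1.2 mm more, to roughly 7 N, and hold.

Emit:
{"api": "step_arm", "payload": {"targets": [{"dp":[-0.002,0,0],"angular":[0,0,0],"fingers":1},{"dp":[-0.004,0,-0.001],"angular":[0,0,0],"fingers":1},{"dp":[-0.006,0,-0.001],"angular":[0,0,0],"fingers":1},{"dp":[-0.006,0,-0.001],"angular":[0,0,0],"fingers":1},{"dp":[-0.006,0,-0.001],"angular":[0,0,0],"fingers":1},{"dp":[-0.006,0,-0.001],"angular":[0,0,0],"fingers":1},{"dp":[-0.006,0,-0.001],"angular":[0,0,0],"fingers":1},{"dp":[-0.006,0,-0.001],"angular":[0,0,0],"fingers":1}]}}

```text
time: 20.5
tool_pos: [550.6, 9.7, 83.6]
tcp_rot: [180.0, -0.2, -171.9]
ft_force: [-8.7, -0.9, 3.7]
finger_gap: 0.0
grip_force: 4.1
```

```bash
python3 st.py
```

```text
20.5 run xyz [77.  -0.6 83.6] [ 180.    -0.2 -171.9] F run [-8.7  0.3  3.7]
```

Emit:
{"api": "step_arm", "payload": {"targets": [{"dp":[0,0,0],"angular":[0,0,0],"fingers":1},{"dp":[0,0,0],"angular":[0,0,0],"fingers":1},{"dp":[0,0,0],"angular":[0,0,0],"fingers":1},{"dp":[0.002,0,0],"angular":[0,0,0],"fingers":1},{"dp":[0.004,0,0],"angular":[0,0,0],"fingers":1},{"dp":[0.006,0,0.001],"angular":[0,0,0],"fingers":1},{"dp":[0.008,0,0.001],"angular":[0,0,0],"fingers":1},{"dp":[0.01,0,0.001],"angular":[0,0,0],"fingers":1}]}}

```text
time: 21.5
tool_pos: [549.9, 9.6, 83.8]
tcp_rot: [180.0, -0.0, -171.9]
ft_force: [-2.8, -0.3, -0.2]
finger_gap: 0.3
grip_force: 1.4
```

Emit:
{"api": "step_arm", "payload": {"targets": [{"dp":[0.002,0,0],"angular":[0,0,0],"fingers":1},{"dp":[0.004,0,0],"angular":[0,0,0],"fingers":1},{"dp":[0.006,0,0],"angular":[0,0,0],"fingers":1},{"dp":[0.008,0,0],"angular":[0,0,0],"fingers":1},{"dp":[0.01,0,0.001],"angular":[0,0,0],"fingers":1},{"dp":[0.013,0,0.001],"angular":[0,0,0],"fingers":1},{"dp":[0.016,0,0.002],"angular":[0,0,0],"fingers":1},{"dp":[0.019,0,0.002],"angular":[0,0,0],"fingers":1}]}}

```text
time: 22.5
tool_pos: [546.2, 9.0, 83.5]
tcp_rot: [-180.0, 0.0, -171.9]
ft_force: [-0.3, 0.0, 1.0]
finger_gap: 0.1
grip_force: 0.1
```

```bash
python3 st.py
```

```text
22.5 run xyz [72.5 -0.7 83.5] [-180.     0.  -171.9] F run [-0.3  0.1  1. ]
```

Emit:
{"api": "step_arm", "payload": {"targets": [{"dp":[0.005,0,0.001],"angular":[0,0,0],"fingers":1},{"dp":[0.011,0,0.002],"angular":[0,0,0],"fingers":1},{"dp":[0.017,0,0.003],"angular":[0,0,0],"fingers":1},{"dp":[0.023,0,0.004],"angular":[0,0,0],"fingers":1},{"dp":[0.029,0,0.005],"angular":[0,0,0],"fingers":1},{"dp":[0.035,0,0.006],"angular":[0,0,0],"fingers":1},{"dp":[0.041,0,0.007],"angular":[0,0,0],"fingers":1},{"dp":[0.047,0,0.008],"angular":[0,0,0],"fingers":1}]}}

```text
time: 23.5
tool_pos: [536.8, 7.7, 81.9]
tcp_rot: [-180.0, 0.0, -171.9]
ft_force: [-0.1, 0.6, 1.0]
finger_gap: 0.1
grip_force: 0.1
```

Emit:
{"api": "step_arm", "payload": {"targets": [{"dp":[0.006,0,0.001],"angular":[0,0,0],"fingers":1},{"dp":[0.012,0,0.002],"angular":[0,0,0],"fingers":1},{"dp":[0.018,0,0.003],"angular":[0,0,0],"fingers":1},{"dp":[0.024,0,0.004],"angular":[0,0,0],"fingers":1},{"dp":[0.03,0,0.004],"angular":[0,0,0],"fingers":1},{"dp":[0.036,0,0.004],"angular":[0,0,0],"fingers":1},{"dp":[0.042,0,0.004],"angular":[0,0,0],"fingers":1},{"dp":[0.048,0,0.004],"angular":[0,0,0],"fingers":1}]}}

```text
time: 24.5
tool_pos: [527.3, 6.3, 81.1]
tcp_rot: [-180.0, -0.0, -171.9]
ft_force: [0.0, -0.5, -0.4]
finger_gap: -0.1
grip_force: 0.0
```

Emit:
{"api": "step_arm", "payload": {"targets": [{"dp":[0.006,0,0],"angular":[0,0,0],"fingers":1},{"dp":[0.012,0,0],"angular":[0,0,0],"fingers":1},{"dp":[0.018,0,0],"angular":[0,0,0],"fingers":1},{"dp":[0.024,0,0],"angular":[0,0,0],"fingers":1},{"dp":[0.03,0,0],"angular":[0,0,0],"fingers":1},{"dp":[0.036,0,0],"angular":[0,0,0],"fingers":1},{"dp":[0.042,0,0],"angular":[0,0,0],"fingers":1},{"dp":[0.048,0,0],"angular":[0,0,0],"fingers":1}]}}

```text
time: 25.5
tool_pos: [517.8, 5.0, 81.1]
tcp_rot: [-180.0, -0.0, -171.9]
ft_force: [-1.2, -0.2, 0.5]
finger_gap: -0.0
grip_force: 0.0
```

```bash
python3 st.py;python3 - <<'E'
from h import *
im=snapshot("scene");im2=snapshot("top");cv2.imwrite("pics/s5a.png",np.hstack([cv2.resize(im[130:240,270:390],(400,367)),cv2.resize(im2[160:270,270:390],(400,367))]))
E
```

```text
25.5 run xyz [43.8 -0.7 81.1] [-180.    -0.  -171.9] F run [-1.2  0.   0.5]
```

View pics/s5a.png

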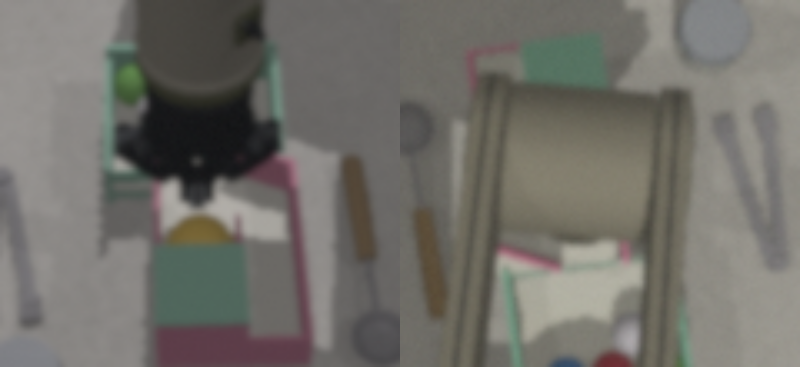

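The giant stays in the bay with a clear gap to the finger. I lift straight up and check before handing in.

Emit:
{"api": "step_arm", "payload": {"targets": [{"dp":[0.02,0,-0.08],"angular":[0,0,0],"fingers":1},{"dp":[0.02,0,-0.22],"angular":[0,0,0],"fingers":1},{"dp":[0.02,0,-0.4],"angular":[0,0,0],"fingers":1},{"dp":[0.02,0,-0.58],"angular":[0,0,0],"fingers":1},{"dp":[0.02,0,-0.72],"angular":[0,0,0],"fingers":1},{"dp":[0.02,0,-0.75],"angular":[0,0,0],"fingers":1},{"dp":[0.02,0,-0.75],"angular":[0,0,0],"fingers":1},{"dp":[0.02,0,-0.75],"angular":[0,0,0],"fingers":1}]}}

```text
time: 26.6
tool_pos: [513.0, 4.5, 229.5]
tcp_rot: [180.0, -0.1, -171.9]
ft_force: [-0.2, 0.6, -0.5]
finger_gap: -0.2
grip_force: 0.0
```

```bash
python3 st.py;python3 - <<'E'
from h import *
cv2.imwrite("pics/w6.png",snapshot("wrist"));im=snapshot("scene");c=camera_params("scene")
o=cv2.resize(im[130:240,270:390],(436,400));cv2.imwrite("pics/s6.png",o)
cv2.imwrite("pics/f6.png",np.hstack([cv2.imread("pics/w6.png")[:,140:500],o]))
E
```

```text
26.6 run xyz [ 39.   -0.5 229.5] [ 1.800e+02 -1.000e-01 -1.719e+02] F run [-0.2  0.6 -0.5]
```

View pics/f6.png

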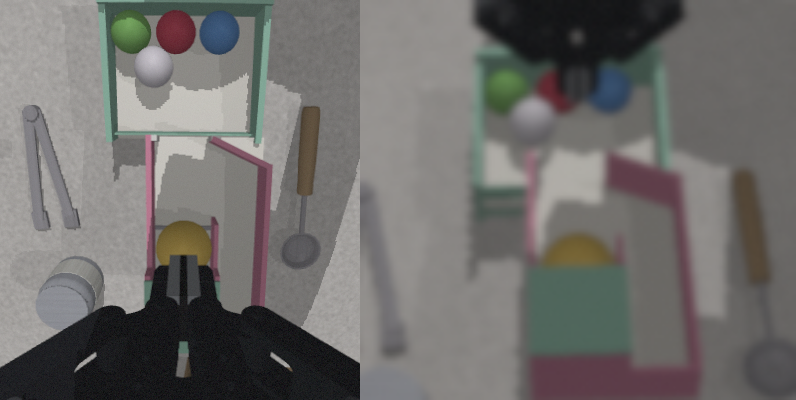

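The wrist view shows green, red, blue and white in the tray, at about (131,32), (176,32), (219,32) and (154,66) in the crop. The giant sits behind the ridge at (184,245), and the fingers touch nothing.

```bash
python3 -c "
from bench import *
print(hand_in())"
```

```text
the job is handed in; nothing more can be done
None
```

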